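# Shim the hold-down clamp level on the soldering brick and hold it

## Robot

A 7-joint arm with a two-finger parallel gripper is mounted at the origin on a cart in front of the work surface, level with it; the furniture and walls round the work are solid. World frame = base frame: x ahead of the robot, y to its left, z up, the work surface at z = 0. Lengths are in m, angles in rad, forces in N, time in s.
With the tool pointing down it reaches from about 0.4 to 0.85 m from the base axis. Payload 10.4 kg.
Tool frame: the origin (TCP) lies midway between the tips of the shut fingers; the grasp point (between the pads) lies 19 mm behind it (manip.hold_point_z is the distance from the TCP to the grasp point, in m); z points along the fingers, y is the line along which they close (so a half turn about z gives the same grasp; the last joint's range is limited). The gripper opens to 85 mm and grips with 20 to 120 N. Pads are 22 mm wide; open, the fingers measure 114 mm over their backs; the gripper's body (76 mm by 85 mm) begins 54 mm behind the grasp point. The pads swing forward as they close: fully open they stand 13 mm farther back than shut.
Start: joints at [1.117, 0.332, -0.065, 1.46, 0.022, 1.35, -0.088], TCP at [0.261, -0.568, 0.231] pointing down, gripper open.
Joint ranges: [-2.6, 2.6], [-0.5, 2.12], [-1.47, 1.34], [0.16, 2.42], [-1.27, 4.41], [0.06, 2.06], [-2.6, 2.6]. Speed limits (rad/s): [2.22, 2.22, 2.79, 2.79, 3.14, 3.14, 3.14].

## Interface

Orientations are given as a unit quaternion [x, y, z, w].
In Python, from workcell import manip, eyes, job gives the robot as it stands.
- The arm moves only by the shell command python3 -m crank 'ROWS' [FORCE]. ROWS is JSON, a list that holds one entry, the list of rows, each a list of 7 numbers: the finger opening in cm, from 0 to 8.54, then the shift along the world's x, y, z in cm, then the turn, a rotation vector about the world's x, y, z in degrees. In form: [[[hand, x, y, z, ax, ay, az], ...]]. A call has 1 to 20 rows; each row shifts and turns the commanded pose from where the row before left it; what a row does not reach is not made up. A row lasts 1/8 s, in which the tool goes at most 62.5 mm and 10.7 degrees, less where a joint would pass 70% of its speed; a pose out of reach is approached as far as the arm can. A call with a gripper value outside its range is refused whole. The fingers move at their own pace and stop on an object; FORCE is the grip in N (left out, the last holds). Time passes only in rows, so rows that do not move let the fingers close. It gives the time, the measured TCP pose, the force, the opening and the grip force at its end, in the units of the state.
- manip.get_obs(): the state, without advancing time (a new reading comes with each control period).
- eyes.camera(name): name is "scene" or "top" or "wrist"; returns (picture, depth): 400x640x3 uint8, red, green, blue; 400x640 float32, m along the optical axis (not along the pixel's ray), 0 where there is no reading.
- eyes.camera_params(name): a dict with "fx", "fy", "cx", "cy" (pixels), "world_from_camera" (4x4, takes a point from camera to world coordinates); the wrist camera has in their place "hand_eye" (4x4, takes a point from camera to tool coordinates, whose origin is the TCP and whose axes are the flange's). Camera axes: x right, y down, z forward; pixel columns grow to the right and rows downward; lengths in m; the calibration is good to about 2 mm. A picture is of the moment at which its call begins: read the wrist's pose just before it. camera_params takes no time and is no camera call.
- job.hand_in(): hands the job in; it is judged then, once.
The state is a dict: "clock": time; "joint_pos": joint angles; "joint_velocities": joint speeds; "tau": joint torques, N m; "position": TCP position; "ee_rot": TCP orientation; "ft_force": force on the tool from outside, world axes, zero at the start; "torque": the same for the moment, N m; "grip_width": opening from 0.0 (shut) to 1.0 (fully open); "grasp_force": force on a finger pad.
Only numpy, scipy, OpenCV 4.12 (cv2) and the standard library are available. Lean on these libraries where they do the work, as an engineer would, in place of code of your own. Each camera call takes 0.05 s, during which the arm holds its last target. There are 200 camera calls.

## Task

Swing the red-handled clamp arm over onto the bare soldering brick to feel how much packing it lacks, then swing it back past upright. Stack just as many of the brass shims, flat on the brick, as bring the clamp arm closest to level, swing the arm over onto the stack and press it down firmly by its red bar. Finish while still holding the bar and pressing, with the brick in its seat, and leave the other things on the bench where they are.

Things in the scene. Friction and masses are not known exactly. Their poses are not given: they have to be found in the camera images.
- clamp_base: Blue base plate of the hold-down clamp, fixed, 12 mm thick, 90 mm wide, reaching 48 mm to -x and 130 mm to +x of its origin. Origin: on the bench, right under the seat's centre; x runs from the brick to the hinge bracket (roughly away from the robot), y along the hinge axis. Bracket: dark steel, 43 mm wide, 40 mm in x, centred 90 mm along +x, top 88 mm above the bench.
- clamp_pivot (a point): Centre of the hinge axis of the clamp arm: 90 mm along the base's +x from its origin and 73.5 mm above the bench. Its axes are those of the base.
- clamp_bar (a point): Middle of the red round cross bar at the clamp arm's free end, 13 mm thick, 85 mm long, parallel to the hinge axis and 155 mm from it; pinch it from above, fingers across it, 20 to 35 mm beside the middle, where the 14 mm square shaft joins. It moves with the arm: from the pivot it is 155*cos(joint) mm along the base's -x and 155*sin(joint) mm up.
- clamp_foot (a point): Lowest point of the black round rubber foot (ball of 10 mm radius) under the clamp arm, 90 mm from the hinge axis along the arm and 14 mm below the arm's centre line. With the arm level it is right above the brick's centre, 59.5 mm above the bench.
- clamp_arm (a joint): Hinge of the 160 g clamp arm, rad: 0 = level, foot over the brick; grows as it swings up and back; 1.57 upright; 1.95 back against its stop. It starts back; let go past upright it falls back and rests there, below upright it falls to the brick. It swings freely below level, to -0.35. Standing on the brick at -a rad, it lacks 90*sin(a) mm of packing.
- seat: Aluminium seat on a brass screw that carries the brick, fixed at a height that differs each time (its top 17 to 29.5 mm above the bench). Origin: centre of its top face, on which the brick stands; axes as those of the base. A rim 5 mm high and 3 mm thick runs round the brick with 1.5 mm play (outside 59 x 55 mm).
- brick: Small whitish-grey soft soldering brick, 50 (x) x 46 (y) x 24 mm, 60 g, lying loose in the seat. Origin: centre of its underside; its flat top is 24 mm above that.
- board: Brown scorched soldering board, wood-coloured, fixed, 132 (x) x 300 (y) x 22 mm; the shims lie in a row along its y on its flat top, 22 mm above the bench. Origin: centre of its underside.
- shim_0: First shim. Three are alike: flat brass packing plate (shim) with rounded edges and two dark dots on top, 32 (its x) x 46 (its y) x 8 mm thick, 90 g, loose, lying flat on the scorched board. Origin: centre of its underside.
- shim_1: Second shim, the same as shim_0.
- shim_2: Third shim, the same as shim_0.
- dapping_block: Bystander: brass cube with cups, 40 mm, at the back of the bench, loose. Origin: centre of its underside.
- dapping_punch_0: Bystander: steel punch, 16 mm thick and 68 mm tall, standing at the back, loose. Origin: centre of its underside.
- dapping_punch_2: Bystander: steel punch, 20 mm thick and 72 mm tall, standing at the back, loose. Origin: centre of its underside.
- wax_block: Bystander: lump of yellow wax, 32 x 46 x 21 mm, on the right of the bench near the front, loose. Origin: centre of its underside.
Not all that is in view belongs to the job. Leave any blue or turquoise look-alike of the shim_2 alone.

How it is judged:
On the way, in this order (a step that is already met when the one before it is completed fails the run):
1. the clamp arm's foot bears on the bare brick (contact force between clamp_arm and brick above 0.5 N), for 0.2 s.
2. the clamp arm is swung back past upright (value of joint clamp_arm above 1.62 rad), for 0.1 s.
At the end, for the whole second after the job is handed in: Still holding: fingers touch the clamp arm (over 2 N), not shims or brick; its foot presses a shim, and a shim the brick, with over 5 N; the arm is within 0.06 rad of level; the brick lies at rest in its seat (within 6 mm, tilt under 0.08 rad) (value of joint clamp_arm between -0.06 and 0.06 rad and (contact force between clamp_arm and shim_0 above 5 N or contact force between clamp_arm and shim_1 above 5 N or contact force between clamp_arm and shim_2 above 5 N) and (contact force between brick and shim_0 above 5 N or contact force between brick and shim_1 above 5 N or contact force between brick and shim_2 above 5 N) and contact force between the fingers and clamp_arm above 2 N and contact force between the fingers and shim_0 below 0.5 N and contact force between the fingers and shim_1 below 0.5 N and contact force between the fingers and shim_2 below 0.5 N and contact force between the fingers and brick below 0.5 N and distance between brick and seat below 0.006 m and angle between brick's own z axis and vertical below 0.08 rad and linear speed of brick below 0.02 m/s); the arm keeps its last pose, push and grip.
It fails at once if the bystander dapping_block is pushed more than 30 mm away (distance of dapping_block from where it was at the start of the episode above 0.03 m).
It fails at once if the bystander dapping_punch_0 is pushed more than 30 mm away (distance of dapping_punch_0 from where it was at the start of the episode above 0.03 m).
It fails at once if the bystander dapping_punch_2 is pushed more than 30 mm away (distance of dapping_punch_2 from where it was at the start of the episode above 0.03 m).
It fails at once if the bystander wax_block is pushed more than 30 mm away (distance of wax_block from where it was at the start of the episode above 0.03 m).
It also fails if it takes over 72 s, if anything falls off the work surface, if the arm or the gripper's body presses on something with over 40 N, if the wrist force passes 120 N, or if a joint passes its speed limit or range.

## Working session

There is one attempt and no reset: what is moved stays moved. The work goes in short steps, Python scripts to look and compute and a shell command to move; the robot and the scene stay as the last step left them, time stands still between calls to the robot, and variables do not carry over. Pictures are saved under pics/ and viewed, at most 10 in all, crops included, and the job is handed in when it is done.

```bash
mkdir -p pics; ls; python3 - <<'E'
from workcell import manip, eyes, job
import cv2,numpy as np
o=manip.get_obs(); print(o, manip.hold_point_z)
ims=[]
for n in("scene","top"):
    p,d=eyes.camera(n); np.savez(f"pics/{n}0.npz",p=p,d=d); ims.append(p)
    c=eyes.camera_params(n); print(n,c)
    cv2.imwrite(f"pics/{n}0.png",p[:,:,::-1])
print(eyes.camera_params("wrist"))
E
```

```text
pics
{'clock': 0.0, 'joint_pos': array([ 1.11742655,  0.332874  , -0.06471236,  1.4609601 ,  0.021608  ,
        1.34992685, -0.08848528]), 'joint_velocities': array([-0.00041501,  0.00077114, -0.0009251 ,  0.00131372, -0.00016849,
       -0.00249788,  0.00039644]), 'tau': array([-3.53772220e-04, -6.25444508e+01,  4.86704567e-02, -3.91610062e+01,
        1.60654873e-02,  9.82896192e-03,  1.80165728e-05]), 'position': array([ 0.26081519, -0.56754601,  0.23050569]), 'ee_rot': array([ 9.76888647e-01,  2.13747583e-01, -1.93290103e-04, -7.10335059e-04]), 'ft_force': array([-0.03244816, -0.72367637,  0.36940478]), 'torque': array([-0.0277289 ,  0.03051686, -0.02907002]), 'grasp_force': 0.0, 'grip_width': 0.9993446460951803} 0.0187
scene {'fx': 426.5429534890364, 'fy': 426.5429534890364, 'cx': 317.63805111553967, 'cy': 202.50401063512768, 'world_from_camera': array([[-0.71632933, -0.45153619,  0.53196557,  0.00600471],
       [-0.69775111,  0.46787084, -0.54243919,  0.61749951],
       [-0.00396025, -0.75974466, -0.65020948,  0.77457136],
       [ 0.        ,  0.        ,  0.        ,  1.  
[... 237 characters left out ...]
20537e-01,  7.82744675e-04,  2.75348833e-02,
         3.19895788e-02],
       [-2.73437434e-02, -1.49108759e-01, -9.88442663e-01,
         1.29291326e+00],
       [ 0.00000000e+00,  0.00000000e+00,  0.00000000e+00,
         1.00000000e+00]])}
{'fx': 324.92397731486284, 'fy': 324.92397731486284, 'cx': 320.7741608962404, 'cy': 200.58853419230397, 'hand_eye': array([[-2.93257822e-04, -9.52507088e-01, -3.04516273e-01,
         7.96411014e-02],
       [ 9.99999310e-01, -6.25802790e-04,  9.94442664e-04,
        -6.60479871e-04],
       [-1.13778082e-03, -3.04515771e-01,  9.52506614e-01,
        -1.43027992e-01],
       [ 0.00000000e+00,  0.00000000e+00,  0.00000000e+00,
         1.00000000e+00]])}
```

View pics/top0.png

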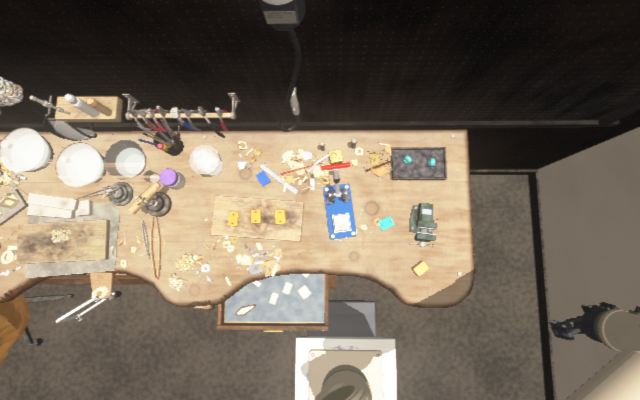

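View pics/scene0.png

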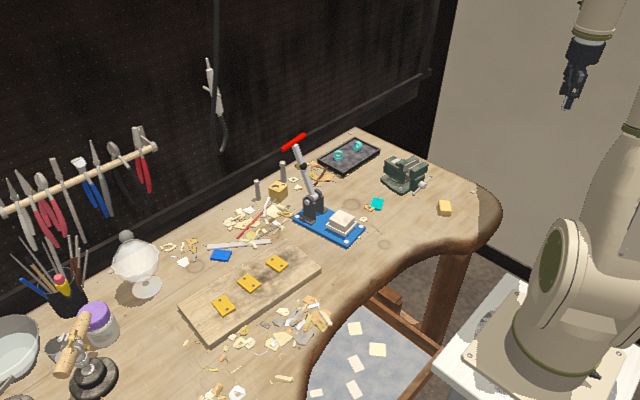

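The top view shows the shims at (233,219), (256,216) and (280,217), the brick at (341,222) on the blue base (340,211), and the red bar at (335,167). In the scene view the shims are at (223,305), (248,283) and (276,264), the brick at (341,222) and the bar at (294,142). Next I measure them.

```bash
cat > h.py <<'E'
import numpy as np, cv2
from scipy.spatial.transform import Rotation as R
from workcell import manip, eyes, job
def snap(n):
    o=manip.get_obs(); p,d=eyes.camera(n); c=eyes.camera_params(n)
    if n=="wrist":
        T=np.eye(4);T[:3,:3]=R.from_quat(o["ee_rot"]).as_matrix();T[:3,3]=o["position"]; T=T@c["hand_eye"]
    else: T=c["world_from_camera"]
    return p,d,c,T
def rays(c,T,uv):
    uv=np.atleast_2d(uv).astype(float)
    r=np.c_[(uv[:,0]-c["cx"])/c["fx"],(uv[:,1]-c["cy"])/c["fy"],np.ones(len(uv))]
    return T[:3,3], r@T[:3,:3].T
def plane(c,T,uv,z):
    o,r=rays(c,T,uv); return o+r*((z-o[2])/r[:,2])[:,None]
def cloud(c,T,d):
    v,u=np.indices(d.shape); o,r=rays(c,T,np.c_[u.ravel(),v.ravel()])
    P=o+r*d.ravel()[:,None]; P[d.ravel()==0]=np.nan; return P.reshape(*d.shape,3)
def two(a,b):  # (o,r),(o,r) -> midpoint, gap
    A=np.c_[a[1][0],-b[1][0]]; s=np.linalg.lstsq(A,b[0]-a[0],rcond=None)[0]
    p=a[0]+s[0]*a[1][0]; q=b[0]+s[1]*b[1][0]; return (p+q)/2,np.linalg.norm(p-q)
def blobs(p,lo,hi,amin=20):
    m=cv2.inRange(cv2.cvtColor(p,cv2.COLOR_RGB2HSV),np.array(lo),np.array(hi))
    m=cv2.morphologyEx(m,cv2.MORPH_CLOSE,np.ones((3,3)))
    cs=[k for k in cv2.findContours(m,cv2.RETR_EXTERNAL,cv2.CHAIN_APPROX_NONE)[0] if cv2.contourArea(k)>=amin]
    return m,cs
E
python3 - <<'E'
from h import *
for n in("scene","top"):
    z=np.load(f"pics/{n}0.npz");p,d=z["p"],z["d"];c=eyes.camera_params(n);T=c["world_from_camera"];P=cloud(c,T,d)
    hsv=cv2.cvtColor(p,cv2.COLOR_RGB2HSV)
    print(n)
    for u,v in ([(223,305),(248,283),(276,264),(341,222),(294,142),(327,232)] if n=="scene" else [(233,219),(256,216),(280,217),(341,222),(335,167),(335,190),(332,205)]):
        print((u,v),p[v,u],hsv[v,u],P[v,u].round(4))
    for name,lo,hi in(("blue",(105,150,60),(125,255,255)),("red",(0,200,120),(4,255,255)),("brass",(20,200,120),(30,255,255))):
        m,cs=blobs(p,lo,hi,25)
        for k in cs:
            mm=np.zeros(m.shape,np.uint8);cv2.drawContours(mm,[k],-1,1,-1);q=P[(mm>0)&(m>0)]
            M=cv2.moments(k);x=q[:,:2][~np.isnan(q[:,0])]
            print(name,(round(M['m10']/M['m00'],1),round(M['m01']/M['m00'],1)),cv2.contourArea(k),np.nanmedian(q,0).round(4),"rect",cv2.minAreaRect((x*1000).astype(np.float32)))
E
```

```text
scene
(223, 305) [246 204  77] [ 23 175 246] [0.529  0.3704 0.0275]
(248, 283) [245 203  76] [ 23 176 245] [0.536  0.2976 0.0291]
(276, 264) [243 200  78] [ 22 173 243] [0.5339 0.2173 0.0277]
(341, 222) [254 240 221] [ 17  33 254] [0.5056 0.0256 0.0495]
(294, 142) [211  13   0] [  2 255 211] [0.6563 0.0343 0.2199]
(327, 232) [ 70 146 207] [103 169 207] [0.5326 0.0471 0.0115]
blue (32.0, 286.0) 80.0 [0.7648 0.631  0.1187] rect ((804.4732666015625, 633.083251953125), (88.58305358886719, 19.73529052734375), 2.320392608642578)
blue (220.6, 254.8) 164.0 [0.6677 0.2795 0.0064] rect ((668.2564697265625, 279.27667236328125), (43.15808868408203, 32.8371696472168), 30.537954330444336)
blue (334.6, 233.6) 31.5 [0.5156 0.038  0.0109] rect ((515.32568359375, 38.50002670288086), (59.6718635559082, 10.97203540802002), 6.494786262512207)
blue (320.9, 233.3) 64.0 [0.549  0.0605 0.0081] rect ((548.5850219726562, 58.95191955566406), (176.3416290283203, 23.29891014099121), 13.082941055297852)
blue (94.4, 196.5) 320.5 [0.8182 0.4572 0.215 ] rect ((813.537353515625, 455.9182434082031), (25.631187438964844, 84.21682739257812), 77.56664276123047)
red (292.9, 141.4) 122.5 [0.659  0.0338 0.2206] rect ((748.152099609375, -55.80128479003906), (55.893253326416016, 317.3226623535156), 44.58006286621094)
brass (64.2, 288.8) 88.0 [0.7485 0.5891 0.0897] rect ((749.4730834960938, 589.0946044921875), (20.75356101989746, 11.668169975280762), 89.678955078125)
top
(233, 219) [254 232 116] [ 25 139 254] [0.5265 0.3702 0.03  ]
(256, 216) [254 234 118] [ 26 137 254] [0.5365 0.2942 0.0298]
(280, 217) [255 238 120] [ 26 135 255] [0.5327 0.2136 0.0362]
(341, 222) [255 253 248] [ 21   7 255] [0.5151 0.0141 0.0544]
(335, 167) [250  87  76] [  2 177 250] [0.658  0.0331 0.2224]
(335, 190) [142 141 153] [123  20 153] [0.6106 0.0333 0.1074]
(332, 205) [102 158 235] [107 144 235] [0.5753 0.0434 0.0119]
```

```bash
python3 - <<'E'
from h import *
n="top";z=np.load(f"pics/{n}0.npz");p,d=z["p"],z["d"];c=eyes.camera_params(n);T=c["world_from_camera"]
for name,lo,hi,zz in(("blue",(98,90,60),(125,255,255),.012),("red",(0,120,120),(8,255,255),.222),("brass",(18,110,180),(30,255,255),.03),("brick",(0,0,225),(30,45,255),.054)):
    m,cs=blobs(p,lo,hi,40)
    for k in cs:
        w=plane(c,T,k[:,0],zz)[:,:2]*1000
        if w[:,0].min()<400 or w[:,0].max()>800 or abs(w[:,1]).max()>450: continue
        r=cv2.minAreaRect(w.astype(np.float32)); print(name,k[:,0].mean(0).round(1),np.round(r[0],1),np.round(r[1],1),round(r[2],1))
cv2.imwrite("pics/crop1.png",cv2.resize(np.vstack([p[140:250,200:400]]),None,fx=4,fy=4,interpolation=cv2.INTER_CUBIC)[:,:,::-1])
E
```

```text
blue [338.1 208.8] [555.2  19.2] [174.3  87.3] 7.5
blue [262.6 178. ] [668.  279.2] [44.6 30. ] 34.3
red [335.2 165.9] [661.3  32.9] [13.2 80.7] 7.6
brass [232.7 218.5] [528.2 371.8] [43.  35.9] 0.0
brass [279.7 216.7] [535.  214.6] [43.5 33. ] 1.3
brass [255.5 215.9] [536.8 295.8] [46.1 29.9] 1.8
brass [373.7 157.1] [735.6 -96.1] [28.5 27.6] 17.0
brick [228.  243.9] [444.2 378.5] [52.4 23.3] 33.0
brick [341.3 222.7] [513.1  14.2] [55.1 50.7] 7.8
brick [278.3 179. ] [653.  223.3] [152.7  32.2] 51.3
brick [241.4 164.5] [703.7 340.8] [27.2 26.6] 1.9
brick [305.2 160.7] [713.5 136.7] [150.   80.3] 79.7
```

View pics/crop1.png

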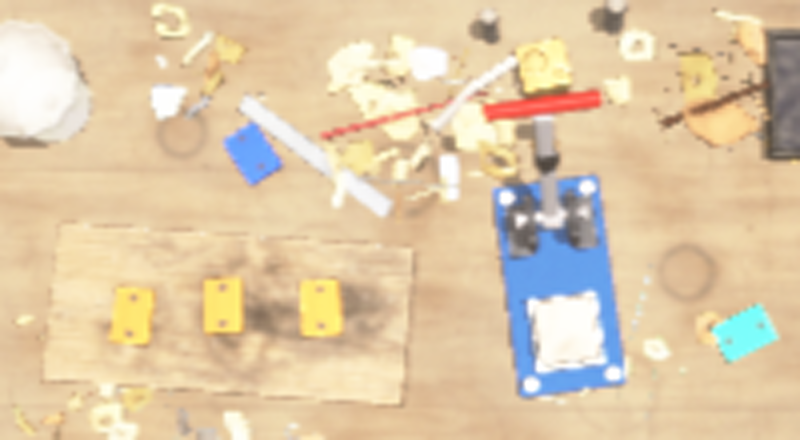

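The crop shows the clamp turned about 7.5° with the arm tilted back. The red bar is centred at crop (543,105), the brick at (568,332), and the shims at (132,315), (224,306) and (322,307). Their long sides lie roughly along world x. The sizes check out, so I go above the bar.

```bash
python3 -m crank '[[[8.5,3.4,4.7,1.1,0,0,6],[8.5,3.4,4.7,1.1,0,0,6],[8.5,3.4,4.7,1.1,0,0,6],[8.5,3.4,4.7,1.1,0,0,6],[8.5,3.4,4.7,1.1,0,0,6],[8.5,3.4,4.7,1.1,0,0,6],[8.5,3.4,4.7,1.1,0,0,6],[8.5,3.4,4.7,1.1,0,0,6],[8.5,3.4,4.7,1.1,0,0,6],[8.5,3.4,4.7,1.1,0,0,6],[8.5,3.4,4.7,1.1,0,0,6],[8.5,3.0,4.7,1.1,0,0,6.8],[8.5,0,0,0,0,0,0],[8.5,0,0,0,0,0,0]]]' 30
python3 - <<'E'
from h import *
p,d,c,T=snap("wrist");o=manip.get_obs()
print(o["position"],R.from_quat(o["ee_rot"]).as_matrix()[:,0],o["joint_pos"].round(2))
P=cloud(c,T,d);np.savez("pics/w1.npz",p=p,d=d,T=T)
for name,lo,hi,zz in(("blue",(98,90,60),(125,255,255),.012),("red",(0,120,120),(8,255,255),.2175),("brass",(18,110,180),(30,255,255),.03),("brick",(0,0,200),(30,60,255),.054)):
    m,cs=blobs(p,lo,hi,200)
    for k in cs:
        w=plane(c,T,k[:,0],zz)[:,:2]*1000
        if w[:,0].min()<400 or w[:,0].max()>800 or abs(w[:,1]).max()>450: continue
        r=cv2.minAreaRect(w.astype(np.float32));mm=np.zeros(m.shape,np.uint8);cv2.drawContours(mm,[k],-1,1,-1)
        print(name,k[:,0].mean(0).round(1),np.round(r[0],1),np.round(r[1],1),round(r[2],1),"depth",np.nanmedian(P[mm>0],0).round(4))
cv2.imwrite("pics/w1.png",p[:,:,::-1])
E
```

```text
clock: 1.85
position: [0.665, -0.0043, 0.3627]
ee_rot: [0.66, 0.752, -0.0, -0.0]
ft_force: [-0.7, 0.1, 0.2]
grip_width: 0.993
grasp_force: 0.0
[ 0.66480493 -0.00514031  0.36288006] [-1.28328231e-01  9.91731522e-01 -6.72678643e-04] [ 0.31  0.46 -0.59  1.07  0.25  1.68 -0.08]
blue [259.9 124.3] [560.5  18.1] [175.5  87.3] 7.4 depth [0.5654 0.0323 0.0123]
red [324.9 145.3] [665.3  31.8] [12.1 85.6] 7.3 depth [0.6648 0.0348 0.2233]
red [362.6  37.5] [683.8 122. ] [ 3.8 56. ] 15.6 depth [0.7025 0.1586 0.012 ]
brass [329.3 223.4] [ 692.8 -113. ] [26.6 44.6] 20.0 depth [ 0.6949 -0.1218  0.0123]
brass [356.8 214.7] [734.8 -93.4] [37.8 26.6] 7.4 depth [ 0.7388 -0.1001  0.0098]
brick [379.  187.2] [756.2 -37.5] [24.2 25.4] 7.4 depth [ 0.7665 -0.05    0.0074]
brick [222.8 133. ] [519.3   7.8] [79.9 46.9] 17.0 depth [0.5225 0.0095 0.0506]
brick [378.1  62.2] [719.9 128.3] [148.6  79.3] 80.5 depth [0.731  0.1423 0.0082]
```

View pics/w1.png

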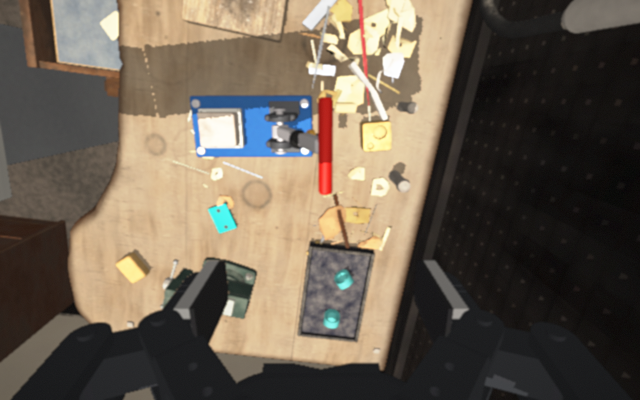

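The wrist view shows the bar from (325,97) to (325,192), the brick at (220,128) and the look-alike shim at (222,217). Both views put the bar at about (0.6635, 0.0325), z about 0.218, which fits joint = 1.95. I grasp it 27 mm to the -y side.

```bash
python3 -m crank '[[[8.5,0.1,0.3,-5.4,0,0,0],[8.5,0.1,0.4,-5.4,0,0,0],[8.5,0,0.3,-5.6,0,0,0],[8.5,0,0,0,0,0,0],[0,0,0,0,0,0,0],[0,0,0,0,0,0,0],[0,0,0,0,0,0,0],[0,0,0,0,0,0,0],[0,0,0,0,0,0,0],[0,0,0,0,0,0,0]]]' 25
```

```text
clock: 3.15
position: [0.6674, 0.0061, 0.2002]
ee_rot: [0.659, 0.752, 0.0, 0.001]
ft_force: [-0.5, -0.1, 5.7]
grip_width: 0.139
grasp_force: 24.4
```

```bash
python3 - <<'E'
import numpy as np
js=np.r_[np.linspace(1.95,0.05,14)]
s=-15.5*np.cos(js);z=15.5*np.sin(js);t=np.radians(7.45)
for a,b,c,j in zip(np.diff(s)*np.cos(t),np.diff(s)*np.sin(t),np.diff(z),js[1:]):print(f"[0,{a:.2f},{b:.2f},{c:.2f},0,0,0] {j:.2f}",end=",\n")
E
```

```text
[0,-2.14,-0.28,0.68,0,0,0] 1.80,
[0,-2.22,-0.29,0.36,0,0,0] 1.66,
[0,-2.24,-0.29,0.03,0,0,0] 1.51,
[0,-2.22,-0.29,-0.30,0,0,0] 1.37,
[0,-2.16,-0.28,-0.62,0,0,0] 1.22,
[0,-2.04,-0.27,-0.93,0,0,0] 1.07,
[0,-1.89,-0.25,-1.22,0,0,0] 0.93,
[0,-1.69,-0.22,-1.49,0,0,0] 0.78,
[0,-1.46,-0.19,-1.72,0,0,0] 0.63,
[0,-1.20,-0.16,-1.92,0,0,0] 0.49,
[0,-0.91,-0.12,-2.07,0,0,0] 0.34,
[0,-0.60,-0.08,-2.18,0,0,0] 0.20,
[0,-0.28,-0.04,-2.25,0,0,0] 0.05,
```

```bash
python3 -m crank '[[[0,-2.1,-0.28,0.7,0,0,0],[0,-2.2,-0.29,0.36,0,0,0],[0,-2.2,-0.29,0.03,0,0,0],[0,-2.2,-0.29,-0.3,0,0,0],[0,0,0,0,0,0,0]]]' 25; python3 -m crank '[[[0,-2.2,-0.28,-0.6,0,0,0],[0,-2.0,-0.27,-0.9,0,0,0],[0,-1.9,-0.25,-1.2,0,0,0],[0,-1.7,-0.22,-1.5,0,0,0],[0,0,0,0,0,0,0]]]'
```

```text
clock: 3.78
position: [0.5795, -0.0057, 0.2079]
ee_rot: [0.66, 0.752, -0.0, 0.001]
ft_force: [-1.0, 0.3, 6.6]
grip_width: 0.137
grasp_force: 25.6
clock: 4.4
position: [0.5013, -0.016, 0.1645]
ee_rot: [0.66, 0.752, -0.001, -0.001]
ft_force: [-1.3, -2.1, 1.2]
grip_width: 0.137
grasp_force: 25.7
```

```bash
python3 -m crank '[[[0,-1.5,-0.19,-1.7,0,0,0],[0,-1.2,-0.16,-1.9,0,0,0],[0,-0.9,-0.12,-2.1,0,0,0],[0,-0.6,-0.08,-2.2,0,0,0],[0,-0.3,-0.04,-1.6,0,0,0],[0,0,0,0,0,0,0],[0,0,0,0,0,0,0]]]'
```

```text
clock: 5.28
position: [0.4579, -0.0216, 0.0706]
ee_rot: [0.66, 0.752, 0.0, 0.0]
ft_force: [1.5, -3.1, -0.9]
grip_width: 0.136
grasp_force: 27.1
```

```bash
for i in 1; do python3 -m crank '[[[0,0,0,-0.8,0,0,0],[0,0,0,-0.8,0,0,0],[0,0,0,0,0,0,0]]]'; done; python3 -m crank '[[[0,0,0,-0.4,0,0,0],[0,0,0,0,0,0,0]]]'; python3 -m crank '[[[0,0,0,-0.4,0,0,0],[0,0,0,0,0,0,0]]]'
```

```text
clock: 5.65
position: [0.4569, -0.0217, 0.0538]
ee_rot: [0.659, 0.752, -0.0, -0.0]
ft_force: [-1.9, -5.1, 0.3]
grip_width: 0.14
grasp_force: 27.5
clock: 5.9
position: [0.4569, -0.0217, 0.0502]
ee_rot: [0.659, 0.752, -0.0, -0.0]
ft_force: [-2.0, -4.7, 0.9]
grip_width: 0.138
grasp_force: 27.6
clock: 6.15
position: [0.457, -0.0217, 0.0462]
ee_rot: [0.659, 0.752, -0.0, -0.0]
ft_force: [-1.2, -4.9, -0.3]
grip_width: 0.14
grasp_force: 27.6
```

```bash
for i in 1; do python3 -m crank '[[[0,0,0,-0.3,0,0,0],[0,0,0,0,0,0,0]]]';python3 -m crank '[[[0,0,0,-0.3,0,0,0],[0,0,0,0,0,0,0]]]';python3 -m crank '[[[0,0,0,-0.3,0,0,0],[0,0,0,0,0,0,0]]]'; done
```

```text
clock: 6.4
position: [0.4571, -0.0217, 0.0434]
ee_rot: [0.66, 0.752, -0.0, 0.0]
ft_force: [-2.3, -5.2, -0.1]
grip_width: 0.141
grasp_force: 27.7
clock: 6.65
position: [0.4572, -0.0216, 0.0404]
ee_rot: [0.66, 0.752, 0.0, 0.0]
ft_force: [-0.1, -4.5, -0.4]
grip_width: 0.143
grasp_force: 27.8
clock: 6.9
position: [0.4575, -0.0216, 0.0375]
ee_rot: [0.659, 0.752, 0.0, 0.0]
ft_force: [0.2, -5.2, 0.2]
grip_width: 0.14
grasp_force: 27.8
```

```bash
for i in 1; do python3 -m crank '[[[0,0.05,0,-0.3,0,0,0],[0,0,0,0,0,0,0]]]';python3 -m crank '[[[0,0.05,0,-0.3,0,0,0],[0,0,0,0,0,0,0]]]'|head -4;python3 -m crank '[[[0,0.05,0,-0.3,0,0,0],[0,0,0,0,0,0,0]]]'|head -4; done
```

```text
clock: 7.15
position: [0.4577, -0.0216, 0.0348]
ee_rot: [0.659, 0.752, -0.0, 0.0]
ft_force: [-3.0, -5.5, 9.3]
grip_width: 0.14
grasp_force: 28.7
clock: 7.4
position: [0.4578, -0.0216, 0.0328]
ee_rot: [0.66, 0.752, -0.001, -0.0]
ft_force: [-12.8, -4.9, 29.6]
clock: 7.65
position: [0.4578, -0.0215, 0.0299]
ee_rot: [0.659, 0.752, -0.001, -0.0]
ft_force: [-18.3, -4.0, 36.1]
```

```bash
python3 -m crank '[[[0,0,0,0.3,0,0,0],[0,0,0,0,0,0,0]]]'; python3 - <<'E'
from h import *
for n in("scene","top","wrist"):
    p,d,c,T=snap(n);P=cloud(c,T,d);np.savez(f"pics/{n}2.npz",p=p,d=d,T=T)
    m,cs=blobs(p,(0,120,100),(8,255,255),25)
    for k in cs:
        mm=np.zeros(m.shape,np.uint8);cv2.drawContours(mm,[k],-1,1,-1);q=P[(mm>0)&(m>0)]
        q=q[~np.isnan(q[:,0])]
        if len(q) and np.hypot(*(np.median(q,0)[:2]-[.455,.01]))<.06: print(n,k[:,0].mean(0).round(1),len(q),np.median(q,0).round(4),np.percentile(q[:,2],[5,25,50,75,95]).round(4))
    for nm,ctr,r in(("brick",(.517,.013),.030),("base",(.555,.019),.02),("board",(.532,.255),.02)):
        s=np.hypot(P[...,0]-ctr[0],P[...,1]-ctr[1])<r; print(n,nm,s.sum(),np.nanpercentile(P[s][:,2],[5,25,50,75,95]).round(4) if s.any() else "")
cv2.imwrite("pics/w2.png",np.load("pics/wrist2.npz")["p"][:,:,::-1])
E
```

```text
clock: 7.9
position: [0.4576, -0.0215, 0.0314]
ee_rot: [0.659, 0.752, -0.001, -0.001]
ft_force: [-5.5, -4.7, 6.2]
grip_width: 0.142
grasp_force: 30.5
scene [362.2 226.2] 94 [0.4496 0.0101 0.0621] [0.0574 0.0609 0.0621 0.0632 0.0646]
scene brick 629 [0.0112 0.0381 0.0507 0.0744 0.1258]
scene base 160 [0.0101 0.0122 0.0674 0.0735 0.0758]
scene board 191 [0.0187 0.02   0.0209 0.0218 0.0227]
top brick 140 [0.0341 0.0522 0.0733 0.3924 0.4025]
top base 109 [0.0101 0.0142 0.0702 0.0752 0.0803]
top board 113 [0.0182 0.0211 0.0234 0.025  0.0272]
wrist [320.3 229.8] 6675 [0.4547 0.0124 0.0633] [0.0598 0.0621 0.0633 0.064  0.0647]
wrist brick 24760 [0.0286 0.0509 0.069  0.0862 0.1128]
wrist base 4812 [0.0126 0.0672 0.0737 0.0749 0.0762]
wrist board 0
```

View pics/w2.png

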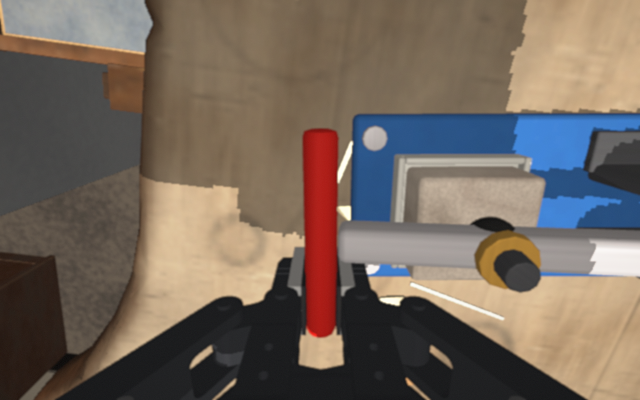

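The wrist view shows the bar at (320,130)–(320,335), the shaft from (340,243) to (640,250), the black foot at (490,227) and the brick at (480,190), sitting in its rim. I measure the shaft's slope against the base plate's plane, and the height of the brick top.

```bash
python3 - <<'E'
from h import *
z=np.load("pics/wrist2.npz");c=eyes.camera_params("wrist");P=cloud(c,z["T"],z["d"]);hsv=cv2.cvtColor(z["p"],cv2.COLOR_RGB2HSV)
def med(u0,u1,v0,v1):
    q=P[v0:v1,u0:u1].reshape(-1,3);return np.nanmedian(q,0).round(4),np.nanstd(q[:,2]).round(4)
m=(hsv[...,0]>98)&(hsv[...,0]<125)&(hsv[...,1]>140); q=P[m];q=q[(abs(q[:,2]-.012)<.006)]
A=np.c_[q[:,:2]-[.517,.013],np.ones(len(q))];print("blue plane",np.linalg.lstsq(A,q[:,2],rcond=None)[0].round(4),len(q))
print("brick",med(435,475,188,212),med(505,535,188,205))
print("bench",med(250,280,80,120))
b=np.array([np.cos(.13),np.sin(.13)])
for u in range(350,640,30):
    col=P[225:265,u]; s=col[:,:2]@b; ok=~np.isnan(col[:,2]); print(u,np.nanmedian(s).round(4),np.nanpercentile(col[:,2],[50,90]).round(4))
col=P[150:290,312:330].reshape(-1,3);print("bar",np.nanpercentile(col[:,2],[50,80,95,99]).round(4),np.nanmedian(col[:,:2]@b).round(4))
E
```

```text
blue plane [ 0.002  -0.0049  0.0125] 17828
brick (array([0.5066, 0.0254, 0.0511]), np.float64(0.0006)) (array([0.5317, 0.0301, 0.0512]), np.float64(0.0006))
bench (array([4.203e-01, 5.190e-02, 3.000e-04]), np.float64(0.0007))
350 0.4631 [0.0658 0.0665]
380 0.474 [0.0669 0.0679]
410 0.4845 [0.068  0.0689]
440 0.4951 [0.0691 0.0698]
470 0.5053 [0.0701 0.0708]
500 0.5114 [0.0768 0.0804]
530 0.5211 [0.0776 0.0801]
560 0.535 [0.0731 0.074 ]
590 0.5444 [0.0736 0.0748]
620 0.5536 [0.0745 0.0759]
bar [0.0639 0.0644 0.0649 0.0653] 0.4524
```

Three readings agree on 0.096 rad: the shaft slope, the bar height, and the brick top at 50.6 mm. The arm lacks about 8.7 mm, so one shim is right. Now I swing it back.

```bash
python3 - <<'E'
import numpy as np
js=np.linspace(-.1,1.85,14)
s=-15.5*np.cos(js);z=15.5*np.sin(js);t=np.radians(7.45)
for a,b,c,j in zip(np.diff(s)*np.cos(t),np.diff(s)*np.sin(t),np.diff(z),js[1:]):print(f"[0,{a:.2f},{b:.2f},{c:.2f},0,0,0] {j:.2f}",end=",\n")
E
```

```text
[0,-0.06,-0.01,2.32,0,0,0] 0.05,
[0,0.29,0.04,2.30,0,0,0] 0.20,
[0,0.63,0.08,2.24,0,0,0] 0.35,
[0,0.95,0.12,2.12,0,0,0] 0.50,
[0,1.25,0.16,1.95,0,0,0] 0.65,
[0,1.53,0.20,1.74,0,0,0] 0.80,
[0,1.77,0.23,1.49,0,0,0] 0.95,
[0,1.97,0.26,1.21,0,0,0] 1.10,
[0,2.13,0.28,0.90,0,0,0] 1.25,
[0,2.23,0.29,0.57,0,0,0] 1.40,
[0,2.29,0.30,0.22,0,0,0] 1.55,
[0,2.30,0.30,-0.13,0,0,0] 1.70,
[0,2.26,0.29,-0.47,0,0,0] 1.85,
```

```bash
python3 -m crank '[[[0,0,0,2.3,0,0,0],[0,0.3,0.04,2.3,0,0,0],[0,0.6,0.08,2.2,0,0,0],[0,0.9,0.12,2.1,0,0,0],[0,1.2,0.16,1.9,0,0,0],[0,1.5,0.2,1.7,0,0,0],[0,0,0,0,0,0,0]]]'; python3 -m crank '[[[0,1.8,0.23,1.5,0,0,0],[0,2.0,0.26,1.2,0,0,0],[0,2.1,0.28,0.9,0,0,0],[0,2.2,0.29,0.6,0,0,0],[0,2.3,0.3,0.2,0,0,0],[0,2.3,0.3,-0.1,0,0,0],[0,2.4,0.3,-0.5,0,0,0],[0,0.3,0,0,0,0,0],[0,0,0,0,0,0,0]]]'
```

```text
clock: 8.93
position: [0.498, -0.0162, 0.1575]
ee_rot: [0.66, 0.752, -0.006, -0.004]
ft_force: [-46.1, -6.7, 38.7]
grip_width: 0.141
grasp_force: 32.4
clock: 10.05
position: [0.6569, 0.0053, 0.1939]
ee_rot: [0.659, 0.752, 0.0, -0.001]
ft_force: [-0.8, 1.2, -3.0]
grip_width: 0.138
grasp_force: 30.7
```

```bash
python3 -m crank '[[[8.5,0,0,0,0,0,0],[8.5,0,0,0,0,0,0],[8.5,0,0,0,0,0,0],[8.5,0,0,0,0,0,0],[8.5,0,0,5.5,0,0,0],[8.5,0,0,5.5,0,0,0],[8.5,-1.3,2.3,0,0,0,9.2],[8.5,-1.3,2.3,0,0,0,9.2],[8.5,-1.3,2.3,0,0,0,9.2],[8.5,-1.3,2.3,-1,0,0,9.2],[8.5,-1.3,2.3,-1,0,0,9.2],[8.5,-1.3,2.3,-1,0,0,9.2],[8.5,-1.3,2.3,-1,0,0,9.2],[8.5,-1.3,2.3,-2,0,0,9.2],[8.5,-1.3,2.3,-2,0,0,9.2],[8.5,0,0,0,0,0,0],[8.5,0,0,0,0,0,0]]]'
cat > look.py <<'E'
from h import *
import sys
p,d,c,T=snap("wrist");o=manip.get_obs();P=cloud(c,T,d);np.savez(f"pics/w{sys.argv[1]}.npz",p=p,d=d,T=T)
X=R.from_quat(o["ee_rot"]).as_matrix();print(o["position"].round(4),"yaw",np.degrees(np.arctan2(X[1,0],X[0,0])).round(1),"q",o["joint_pos"].round(2))
for name,lo,hi,zz in(("brass",(16,110,100),(32,255,255),.03),):
    m,cs=blobs(p,lo,hi,300)
    for k in cs:
        w=plane(c,T,k[:,0],zz)[:,:2]*1000
        mm=np.zeros(m.shape,np.uint8);cv2.drawContours(mm,[k],-1,1,-1)
        r=cv2.minAreaRect(w.astype(np.float32)); print(name,k[:,0].mean(0).round(1),np.round(r[0],1),np.round(r[1],1),round(r[2],1),"depth",np.nanmedian(P[mm>0],0).round(4))
cv2.imwrite(f"pics/w{sys.argv[1]}.png",p[:,:,::-1])
E
python3 look.py 3
python3 - <<'E'
from h import *
p,d,c,T=snap("top");P=cloud(c,T,d)
m,cs=blobs(p,(0,120,120),(8,255,255),40)
for k in cs: print(k[:,0].mean(0),P[tuple(k[:,0].mean(0).astype(int)[::-1])].round(3))
E
```

```text
clock: 12.18
position: [0.5411, 0.2104, 0.2247]
ee_rot: [-0.001, 1.0, -0.0, 0.0]
ft_force: [1.0, -0.2, -0.0]
grip_width: 0.992
grasp_force: 0.0
[0.5414 0.2102 0.2248] yaw -179.9 q [ 0.3   0.38 -0.94  1.55  0.31  1.37  0.9 ]
brass [393.2 322.7] [731.3 298.1] [27.7 53.2] 79.2 depth [0.7587 0.3069 0.0062]
brass [400.3 171.4] [540.8 295.8] [46.4 32.2] 2.3 depth [0.5397 0.2958 0.0304]
brass [323.7 169.5] [538.9 214.5] [46.9 33.4] 3.7 depth [0.5387 0.2147 0.0304]
brass [471.3 163.1] [532.  369.6] [35.3 47.6] 84.1 depth [0.531  0.3697 0.0302]
brass [376.7  12.1] [390.6 262.1] [10.7 35.2] 29.5 depth [0.3854 0.2663 0.0073]
[335.24590164 165.83606557] [0.664 0.033 0.221]
```

View pics/w3.png

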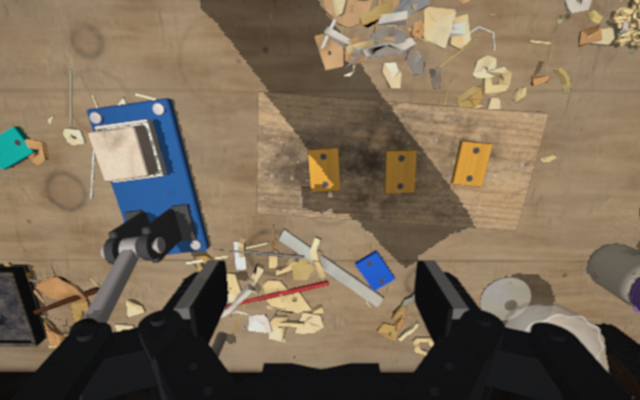

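The arm is back: the shaft runs from (130,245) to (95,310), and the bar is at the same height as before. The three shims are at (324,170), (400,171) and (471,163). The third is at (0.538, 0.2146), top z 0.030, turned 3.7°, so I grasp that one.

```bash
python3 -m crank '[[[5,-0.1,0.1,-4.8,0,0,3.6],[5,-0.1,0.1,-4.8,0,0,0],[5,-0.1,0.1,-4.8,0,0,0],[5,0,0.1,-3.8,0,0,0],[5,0,0,-2.0,0,0,0],[5,0,0,-0.1,0,0,0],[5,0,0,0,0,0,0]]]' 30; python3 -m crank '[[[0,0,0,0,0,0,0],[0,0,0,0,0,0,0],[0,0,0,0,0,0,0],[0,0,0,0,0,0,0],[0,0,0,0,0,0,0]]]' 30
```

```text
clock: 13.15
position: [0.5384, 0.2152, 0.0225]
ee_rot: [-0.034, 0.999, 0.0, 0.001]
ft_force: [-0.0, 1.3, 0.3]
grip_width: 0.585
grasp_force: 0.0
clock: 13.78
position: [0.5383, 0.2152, 0.0226]
ee_rot: [-0.034, 0.999, 0.0, 0.001]
ft_force: [-1.7, -1.3, 7.3]
grip_width: 0.367
grasp_force: 29.8
```

```bash
python3 -m crank '[[[0,0,0,3,0,0,0],[0,0,0,5,0,0,0],[0,-0.3,-3.4,1.5,0,0,0.6],[0,-0.35,-3.4,0,0,0,0.6],[0,-0.35,-3.4,0,0,0,0.6],[0,-0.35,-3.4,0,0,0,0.7],[0,-0.35,-3.3,0,0,0,0.7],[0,-0.35,-3.3,0,0,0,0.6],[0,0,0,0,0,0,0],[0,0,0,0,0,0,0]]]'; python3 look.py 4
```

```text
clock: 15.02
position: [0.5171, 0.0136, 0.1166]
ee_rot: [-0.067, 0.998, 0.0, 0.0]
ft_force: [-0.2, 0.7, -0.6]
grip_width: 0.365
grasp_force: 30.5
[0.5171 0.0141 0.1166] yaw -172.3 q [ 0.7   0.33 -0.93  1.84  0.29  1.11  1.37]
brass [320.3 264.7] [569.1  21.2] [80.3 53.7] 7.7 depth [0.5149 0.014  0.1245]
brass [610.2 116. ] [426.  202.2] [21.1 19.3] 7.8 depth [0.4261 0.2259 0.0037]
```

View pics/w4.png

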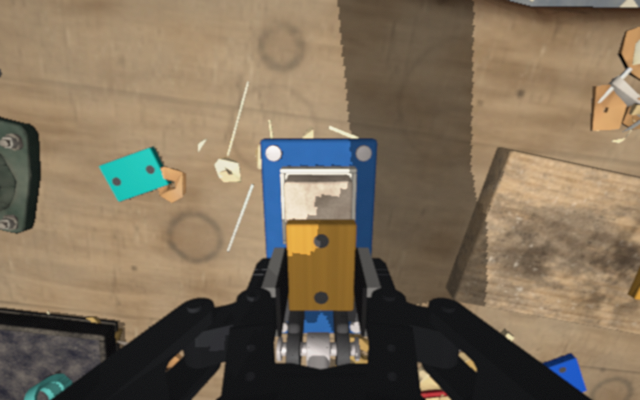

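The shim is level in the grip at (321,265), square and laterally centred over the brick at (320,195). I lower it.

```bash
python3 -m crank '[[[0,0.1,0,-3,0,0,0],[0,0,0,-2.4,0,0,0],[0,0,0,-0.6,0,0,0],[0,0,0,0,0,0,0]]]'; python3 -m crank '[[[0,0,0,-0.25,0,0,0],[0,0,0,0,0,0,0]]]';  python3 -m crank '[[[0,0,0,-0.25,0,0,0],[0,0,0,0,0,0,0]]]'
```

```text
clock: 15.58
position: [0.5182, 0.014, 0.0566]
ee_rot: [-0.068, 0.998, 0.0, 0.0]
ft_force: [0.2, -0.1, -0.5]
grip_width: 0.362
grasp_force: 30.5
clock: 15.82
position: [0.5183, 0.0131, 0.0542]
ee_rot: [-0.067, 0.998, -0.0, 0.0]
ft_force: [-0.4, -0.2, -0.4]
grip_width: 0.361
grasp_force: 30.5
clock: 16.08
position: [0.5181, 0.013, 0.0513]
ee_rot: [-0.067, 0.998, 0.0, 0.0]
ft_force: [-0.5, -0.1, -0.5]
grip_width: 0.359
grasp_force: 30.5
```

```bash
python3 -m crank '[[[0,0,0,-0.12,0,0,0],[0,0,0,0,0,0,0]]]';  python3 -m crank '[[[0,0,0,-0.12,0,0,0],[0,0,0,0,0,0,0]]]'
```

```text
clock: 16.32
position: [0.5182, 0.013, 0.0512]
ee_rot: [-0.067, 0.998, -0.0, -0.0]
ft_force: [-7.2, -1.4, 16.4]
grip_width: 0.358
grasp_force: 32.2
clock: 16.58
position: [0.5182, 0.013, 0.051]
ee_rot: [-0.067, 0.998, -0.001, -0.0]
ft_force: [-13.9, -3.4, 32.4]
grip_width: 0.366
grasp_force: 33.9
```

Contact came at the predicted height, brick top 50.6 mm. I relieve the push, release and rise to look.

```bash
python3 -m crank '[[[0,0,0,0.22,0,0,0],[5,0,0,0,0,0,0],[5,0,0,0,0,0,0],[5,0,0,0,0,0,0],[5,0,0,0,0,0,0],[5,0,0,1,0,0,0],[5,-0.3,0,3,0,0,0],[5,-0.7,0,6,0,0,0],[5,-0.5,0,6,0,0,0],[8.5,0,0,0,0,0,0],[8.5,0,0,0,0,0,0]]]'; python3 look.py 5; python3 - <<'E'
from h import *
z=np.load("pics/w5.npz");P=cloud(eyes.camera_params("wrist"),z["T"],z["d"])
b=np.array([np.cos(.13),np.sin(.13)]);n=np.array([-b[1],b[0]])
rel=P[...,:2]-[.5178,.0134];s=rel@b;t=rel@n
for a in(-.023,-.02,0,.02,.023): print(a,[np.nanmedian(P[...,2][(abs(s-a)<.0015)&(abs(t-q)<.0015)]).round(4) for q in(-.02,-.012,0,.012,.02)])
E
```

```text
clock: 17.95
position: [0.5029, 0.0129, 0.2112]
ee_rot: [-0.067, 0.998, -0.0, 0.0]
ft_force: [0.1, 0.0, 0.1]
grip_width: 0.975
grasp_force: 0.0
[0.5025 0.0129 0.2104] yaw -172.3 q [ 0.79  0.18 -0.99  1.77  0.16  1.28  1.47]
brass [632.1 243.9] [535.5 355.8] [56.7 25.4] 24.3 depth [0.5395 0.3608 0.03  ]
brass [569.3 240.7] [540.  293.3] [48.6 38.1] 2.2 depth [0.5398 0.2942 0.0301]
brass [319.  196.7] [526.3  14.7] [49.2 34.1] 7.7 depth [0.5171 0.0138 0.0592]
brass [532.6 125.1] [427.7 212.5] [24.7 23.4] 65.9 depth [0.4256 0.2274 0.0037]
brass [564.7  81.5] [383.6 229.5] [67.7 39.4] 66.8 depth [0.3831 0.2467 0.0053]
brass [58.3  6.9] [ 387.4 -233.2] [19.6 47.3] 7.6 depth [ 0.3828 -0.245   0.0206]
-0.023 [np.float64(0.0427), np.float64(0.2892), np.float64(0.2894), np.float64(0.2878), np.float64(0.2904)]
-0.02 [np.float64(0.0512), np.float64(0.059), np.float64(0.0592), np.float64(0.0595), np.float64(0.0504)]
0 [np.float64(0.0515), np.float64(0.0588), np.float64(0.0593), np.float64(0.0591), np.float64(0.0508)]
0.02 [np.float64(0.0514), np.float64(0.0592), np.float64(0.0592), np.float64(0.0591), np.float64(0.051)]
0.023 [np.float64(0.0515), np.float64(0.059), np.float64(0.0591), np.float64(0.0591), np.float64(0.0512)]
```

View pics/w5.png

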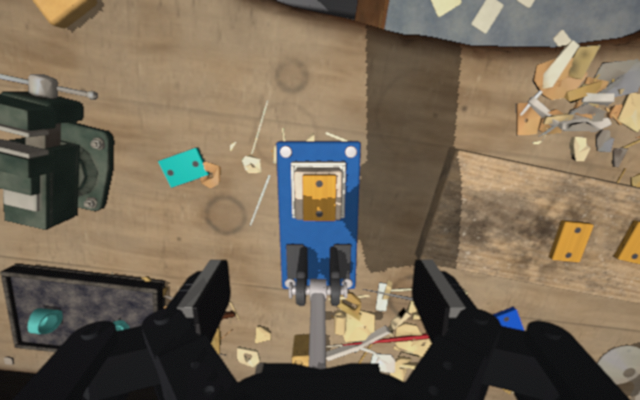

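The shim lies flat and centred on the brick at (319,196), top at 59.2 mm against 59.5 mm for the foot at level. Next I go back to the bar.

```bash
python3 -m crank '[[[8.5,0,0,6,0,0,0],[8.5,0,0,6,0,0,-10],[8.5,2.0,-0.1,0,0,0,-10],[8.5,2.0,-0.1,0,0,0,-10],[8.5,2.0,-0.1,0,0,0,-10],[8.5,2.1,-0.1,0,0,0,-10],[8.5,2.1,-0.1,0,0,0,-10],[8.5,2.1,-0.1,0,0,0,-10],[8.5,2.1,-0.1,0,0,0,-10],[8.5,2.0,-0.1,0,0,0,-10],[8.5,0,0,0,0,0,0],[8.5,0,0,0,0,0,0]]]'
```

```text
clock: 19.5
position: [0.6665, 0.0055, 0.33]
ee_rot: [0.657, 0.754, -0.0, -0.001]
ft_force: [0.8, -0.1, 0.7]
grip_width: 0.997
grasp_force: 0.0
```

```bash
python3 -m crank '[[[8.5,0.1,0,-5,0,0,0],[8.5,0,0,-5,0,0,0],[8.5,0,0,-3.2,0,0,0],[8.5,0,0,0,0,0,0],[0,0,0,0,0,0,0],[0,0,0,0,0,0,0],[0,0,0,0,0,0,0],[0,0,0,0,0,0,0],[0,0,0,0,0,0,0],[0,0,0,0,0,0,0]]]' 25; python3 -m crank '[[[0,-2.1,-0.28,0.7,0,0,0],[0,-2.2,-0.29,0.36,0,0,0],[0,-2.2,-0.29,0.03,0,0,0],[0,-2.2,-0.29,-0.3,0,0,0],[0,-2.2,-0.28,-0.6,0,0,0],[0,-2.0,-0.27,-0.9,0,0,0],[0,-1.9,-0.25,-1.2,0,0,0],[0,-1.7,-0.22,-1.5,0,0,0],[0,0,0,0,0,0,0]]]'
```

```text
clock: 20.75
position: [0.6676, 0.005, 0.1996]
ee_rot: [0.658, 0.753, -0.0, -0.0]
ft_force: [-5.7, -1.1, 4.4]
grip_width: 0.139
grasp_force: 24.5
clock: 21.88
position: [0.502, -0.0171, 0.1646]
ee_rot: [0.658, 0.753, -0.001, -0.0]
ft_force: [-3.0, -1.0, 2.6]
grip_width: 0.142
grasp_force: 26.1
```

```bash
python3 -m crank '[[[0,-1.5,-0.19,-1.7,0,0,0],[0,-1.2,-0.16,-1.9,0,0,0],[0,-0.9,-0.12,-2.1,0,0,0],[0,-0.6,-0.08,-2.2,0,0,0],[0,-0.3,-0.04,-1.6,0,0,0],[0,0,0,0,0,0,0],[0,0,0,0,0,0,0]]]';  python3 -m crank '[[[0,0,0,-0.6,0,0,0],[0,0,0,0,0,0,0]]]' 60; python3 -m crank '[[[0,0,0,-0.3,0,0,0],[0,0,0,0,0,0,0]]]'
```

```text
clock: 22.75
position: [0.4581, -0.0228, 0.0704]
ee_rot: [0.658, 0.753, -0.0, -0.0]
ft_force: [-3.3, -3.2, 0.0]
grip_width: 0.14
grasp_force: 27.6
clock: 23.0
position: [0.4576, -0.0229, 0.0642]
ee_rot: [0.658, 0.753, -0.001, -0.0]
ft_force: [-7.3, -5.2, 1.5]
grip_width: 0.132
grasp_force: 58.4
clock: 23.25
position: [0.4574, -0.0229, 0.0612]
ee_rot: [0.658, 0.753, -0.001, -0.001]
ft_force: [-7.8, -3.7, 1.9]
grip_width: 0.131
grasp_force: 58.6
```

```bash
for i in 1; do python3 -m crank '[[[0,0,0,-0.5,0,0,0],[0,0,0,0,0,0,0]]]'|sed -n '2p;4p';python3 -m crank '[[[0,0,0,-0.2,0,0,0],[0,0,0,0,0,0,0]]]'|sed -n '2p;4p';python3 -m crank '[[[0,0,0,-0.2,0,0,0],[0,0,0,0,0,0,0]]]'|sed -n '2p;4p'; done
```

```text
position: [0.4571, -0.0229, 0.0559]
ft_force: [-6.7, -3.6, -1.4]
position: [0.457, -0.0229, 0.054]
ft_force: [-7.1, -3.6, -0.4]
position: [0.4571, -0.0229, 0.052]
ft_force: [-7.7, -3.0, 0.2]
```

```bash
for i in 1; do python3 -m crank '[[[0,0,0,-0.15,0,0,0],[0,0,0,0,0,0,0]]]'|sed -n '2p;4p';python3 -m crank '[[[0,0,0,-0.15,0,0,0],[0,0,0,0,0,0,0]]]'|sed -n '2p;4p'; done
```

```text
position: [0.4571, -0.0229, 0.0506]
ft_force: [-8.6, -4.4, 0.7]
position: [0.4571, -0.0229, 0.0493]
ft_force: [-9.2, -3.7, 4.1]
```

```bash
for i in 1; do python3 -m crank '[[[0,0,0,-0.1,0,0,0],[0,0,0,0,0,0,0]]]'|sed -n '2p;4p';python3 -m crank '[[[0,0,0,-0.1,0,0,0],[0,0,0,0,0,0,0],[0,0,0,0,0,0,0],[0,0,0,0,0,0,0]]]'; done; python3 look.py 6; python3 - <<'E'
from h import *
z=np.load("pics/w6.npz");P=cloud(eyes.camera_params("wrist"),z["T"],z["d"]);b=np.array([np.cos(.13),np.sin(.13)])
for u in(350,380,410,440,590,620):
    col=P[225:265,u];print(u,np.nanmedian(col[:,:2]@b).round(4),np.nanmedian(col[:,2]).round(4))
E
```

```text
position: [0.4571, -0.0229, 0.0487]
ft_force: [-12.8, -3.8, 10.9]
clock: 25.25
position: [0.4571, -0.0229, 0.0482]
ee_rot: [0.658, 0.753, -0.002, -0.001]
ft_force: [-17.3, -4.6, 20.3]
grip_width: 0.133
grasp_force: 61.6
[ 0.4571 -0.0229  0.0482] yaw 97.7 q [ 0.66  0.25 -0.76  2.05  0.22  0.92 -0.09]
brass [495.  242.3] [551.9  -7.2] [28.7 30.3] 55.2 depth [0.5142 0.0171 0.085 ]
brass [469.1 196.2] [531.   16.5] [56.9 18. ] 7.1 depth [0.5147 0.0242 0.0591]
350 0.4628 0.0777
380 0.4742 0.078
410 0.4856 0.0783
440 0.4968 0.0785
590 0.5524 0.0797
620 0.5635 0.0799
```

View pics/w6.png

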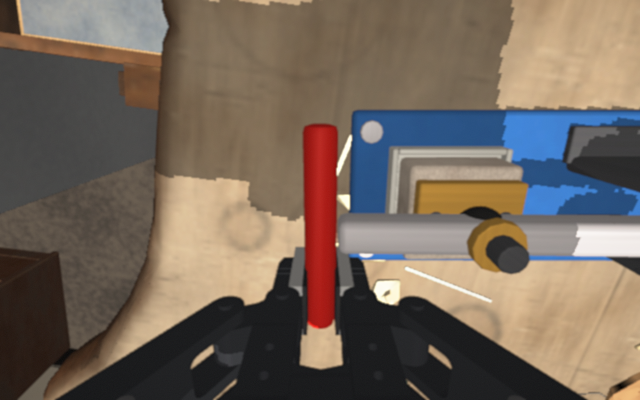

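The foot at (480,213) presses on the shim at (470,195), the brick sits in its rim, and the arm is about 0.02 rad off level with some 20 N on the bar. A short stillness check follows, then I hand in.

```bash
python3 -m crank '[[[0,0,0,0,0,0,0],[0,0,0,0,0,0,0],[0,0,0,0,0,0,0],[0,0,0,0,0,0,0],[0,0,0,0,0,0,0],[0,0,0,0,0,0,0],[0,0,0,0,0,0,0],[0,0,0,0,0,0,0]]]' && python3 -c "
from workcell import manip,job
f=manip.get_obs()['ft_force'][2];print(f)
if f>12: print(job.hand_in())"
```

```text
clock: 26.3
position: [0.4572, -0.023, 0.0482]
ee_rot: [0.658, 0.753, -0.002, -0.001]
ft_force: [-17.9, -3.1, 20.1]
grip_width: 0.129
grasp_force: 61.6
20.145909808789515
the job is handed in; nothing more can be done
None
```

I handed the job in with one shim flat on the brick (the bare brick lacked about 8.7 mm), the clamp arm about 0.02 rad from level, and the gripper still holding the red bar and pressing with about 20 N; the judge's result was not shown.

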